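# Dispense one set of bushes from the gravity chute

## Robot

A 6-joint arm with a two-finger parallel gripper is mounted at the origin on a cart in front of the work surface, level with it; the furniture and walls round the work are solid. World frame = base frame: x ahead of the robot, y to its left, z up, the work surface at z = 0. Lengths are in m, angles in rad, forces in N, time in s.
With the tool pointing down it reaches from about 0.325 to 0.85 m from the base axis. Payload 15.5 kg.
Tool frame: the origin (TCP) lies on the centre line of the jaws, within the pads' length; the fingertips stand 17 mm ahead of it and the grasp point (between the pads) lies 2 mm behind it; z points along the fingers, y is the line along which they close (so a half turn about z gives the same grasp; the last joint's range is limited). The gripper opens to 91 mm and grips with 3 to 60 N. Pads are 32 mm wide; open, the fingers measure 118 mm over their backs; the gripper's body (76 mm by 178 mm) begins 60 mm behind the grasp point.
Start: joints at [1.163, 0.494, 1.345, -0, 1.302, -0.096], TCP at [0.192, 0.595, 0.231] pointing down, gripper open.
Joint ranges: [-2.91, 2.91], [-0.82, 2.16], [0.22, 2.67], [-1.22, 4.37], [0.12, 2.79], [-3.08, 3.08]. Speed limits (rad/s): [1.89, 1.89, 2.57, 3.01, 3.01, 3.01].

## Interface

Orientations are given as a rotation vector (axis times angle).
In Python, from station import arm gives the robot as it stands.
- The arm moves only by the tool drive_tool, never from a script. Its argument "series" is a list that holds one entry, the list of rows, each a list of 6 numbers: the shift along the world's x, y, z in cm, then the turn, a rotation vector about the world's x, y, z in rad. A call has 1 to 12 rows; each row shifts and turns the commanded pose from where the row before left it; what a row does not reach is not made up. A row lasts 1/12 s, in which the tool goes at most 41.7 mm and 7.16 degrees, less where a joint would pass 70% of its speed; a pose out of reach is approached as far as the arm can. A call with a gripper value outside its range is refused whole. "gripper" is the opening, from 0 (shut) to 1 (fully open), set as the call begins (left out, the last holds). The fingers move at their own pace and stop on an object; "grip_force" is the grip in N (left out, the last holds). Time passes only in rows, so rows that do not move let the fingers close. It gives the time, the measured TCP pose, the force, the opening and the grip force at its end, in the units of the state.
- arm.get_state(): the state, without advancing time (a new reading comes with each control period).
- arm.read_camera(name): name is "side" or "top"; returns the picture (400x640x3 uint8, red, green, blue); there is no depth.
- arm.camera_info(name): a dict with "K" (3x3 intrinsics, pixels), "k1" (the pictures are not rectified: a ray, as slopes to the right and down, at radius r is drawn at 1 + k1 r^2 times it, then the intrinsics apply), "R" (3x3) and "t" (3): a world point X has camera coordinates R X + t. Camera axes: x right, y down, z forward; pixel columns grow to the right and rows downward; lengths in m; the calibration is good to about 2 mm. A picture is of the moment at which its call begins. camera_info takes no time and is no camera call.
- arm.finish_job(): hands the job in; it is judged then, once.
The state is a dict: "t": time; "joint_pos": joint angles; "qd": joint speeds; "effort": joint torques, N m; "ee_pos": TCP position; "eef_rot": TCP orientation; "ft_force": force on the tool from outside, world axes, zero at the start; "ft_torque": the same for the moment, N m; "opening": finger opening in m; "grasp_force": force on a finger pad.
Only numpy, scipy, OpenCV 4.12 (cv2) and the standard library are available. Lean on these libraries where they do the work, as an engineer would, in place of code of your own. Each camera call takes 0.05 s, during which the arm holds its last target. There are 200 camera calls.

## Task

With the fingertips push the empty red bin along the bench, squarely under the outlet of the bush dispenser until its low front lip is up against the two rubber buffers, then press the red pad of the rocking lever right down so that the gate lifts, keep it down until the four brass bushes of one set have run into the bin, and then let the lever come all the way back up. Make just one stroke: four bushes end in the bin, the other four stay in the chute behind the shut gate. Pick nothing up, do not touch the bushes, and leave the other things on the bench where they are.

Things in the scene. Friction and masses are not known exactly. Their poses are not given: they have to be found in the camera images.
- chute: Bush dispenser bolted to the bench: blue base plate 110 x 205 mm, two uprights, an open aluminium track 43 mm wide sloping 12 degrees, and a rocking lever on top. Origin on the bench top below the face of the bin stop, on the centre line; y points level, downhill out of the outlet, x across the track, z up (turned about z only). The base reaches from y = -208 to 0 mm.
- bin_stop (a point): Point midway between the two black rubber buffers of the bin stop (an upright blue flange 40 mm high under the outlet), in the plane of their faces: y = 0, 27 mm above the bench. The buffers are at x = +-36 mm. Axes as chute.
- outlet (a point): Middle of the outlet end of the track, on its floor: y = 33, z = 75 mm in the chute's frame, so it overhangs the bin stop and the lip of a bin pushed home. The track's upper end is at y = -190 mm, z = 125 mm. Axes as chute.
- pivot (a point): Middle of the lever's pivot axis, which is level along the chute's x: y = -38, z = 126 mm in the chute's frame. Axes as chute.
- press_pad (a point): Centre of the top face of the red ribbed press pad (46 mm across the track, 52 mm along it) on the raised uphill end of the steel lever. At rest at y = -143, z = 236 mm in the chute's frame, tipped 12 degrees down toward the outlet. Pressed, it follows an arc round the pivot to y = -181, z = 178 mm at a hard stop, tipped 14 degrees the other way. about 3 N to start, 4 N at the bottom; a spring lifts it.
- lever (a joint): Lever angle in rad: 0 at rest (pad up, gate shut), 0.46 at its stop (pad fully down). Pressing the pad lifts the gate plate at the outlet end and drops a blade behind the fourth bush, so a full stroke lets out exactly four and holds the rest; the gate clears the bushes near 0.33. They run out within about 1 s. As the lever returns, the next four roll down to the gate.
- parts_bin: Empty red open bin, loose, 166 long, 134 wide, 118 mm high, 0.4 to 0.65 kg. Origin: centre of its underside; x from its low front to its high back. Lip 55 mm high, outer face x = -83 mm, toward the bin stop; back wall's outer face x = +80, with a rim 3 mm further out at the very top, so push low, tips leading. Home: origin at y = +83 mm, x = 0 in the chute's frame, bin x along chute y.
- bush_1: Brass bush, a plain cylinder 18 mm in diameter and 36 mm long, 50 g, lying across the track and free to roll; origin at its centre, x along its axis. Number 1 of 8 in the queue, counted from the gate (one of the four that the stroke lets out).
- bush_2: Brass bush, a plain cylinder 18 mm in diameter and 36 mm long, 50 g, lying across the track and free to roll; origin at its centre, x along its axis. Number 2 of 8 in the queue, counted from the gate (one of the four that the stroke lets out).
- bush_3: Brass bush, a plain cylinder 18 mm in diameter and 36 mm long, 50 g, lying across the track and free to roll; origin at its centre, x along its axis. Number 3 of 8 in the queue, counted from the gate (one of the four that the stroke lets out).
- bush_4: Brass bush, a plain cylinder 18 mm in diameter and 36 mm long, 50 g, lying across the track and free to roll; origin at its centre, x along its axis. Number 4 of 8 in the queue, counted from the gate (one of the four that the stroke lets out).
- bush_5: Brass bush, a plain cylinder 18 mm in diameter and 36 mm long, 50 g, lying across the track and free to roll; origin at its centre, x along its axis. Number 5 of 8 in the queue, counted from the gate (stays in the track).
- bush_6: Brass bush, a plain cylinder 18 mm in diameter and 36 mm long, 50 g, lying across the track and free to roll; origin at its centre, x along its axis. Number 6 of 8 in the queue, counted from the gate (stays in the track).
- bush_7: Brass bush, a plain cylinder 18 mm in diameter and 36 mm long, 50 g, lying across the track and free to roll; origin at its centre, x along its axis. Number 7 of 8 in the queue, counted from the gate (stays in the track).
- bush_8: Brass bush, a plain cylinder 18 mm in diameter and 36 mm long, 50 g, lying across the track and free to roll; origin at its centre, x along its axis. Number 8 of 8 in the queue, counted from the gate (stays in the track).
- mug: Red travel mug with a black lid, 164 mm tall, about 100 mm wide with its handle; a bystander. Origin at the middle of its underside.
- valve: Brass ball valve with a red lever, 36 x 85 x 50 mm, lying loose on the bench; a bystander. Origin at the middle of its underside.
- nipple: Brass hose nipple, 59 x 31 x 27 mm, lying loose on the bench; a bystander. Origin at the middle of its underside.
- glue: Small white adhesive bottle, 25 mm across and 80 mm tall, standing on the bench; a bystander. Origin at the middle of its underside.

How it is judged:
On the way, in this order (a step that is already met when the one before it is completed fails the run):
1. the bin is pushed home against the buffers, squarely under the outlet (y of parts_bin in the frame of chute below 0.095 m and x of parts_bin in the frame of chute between -0.035 and 0.035 m and angle between the x axis of parts_bin and the y axis of chute, either way round below 0.15 rad and height (world z) of parts_bin below 0.008 m), for 0.2 s.
2. the lever is being pressed, the gate rising, with the bin home (all of step 1 and value of joint lever above 0.2 rad).
3. the first four bushes are in the bin while the pad is held right down (x of bush_1 in the frame of parts_bin between -0.078 and 0.08 m and y of bush_1 in the frame of parts_bin between -0.065 and 0.065 m and z of bush_1 in the frame of parts_bin between 0 and 0.052 m and x of bush_2 in the frame of parts_bin between -0.078 and 0.08 m and y of bush_2 in the frame of parts_bin between -0.065 and 0.065 m and z of bush_2 in the frame of parts_bin between 0 and 0.052 m and x of bush_3 in the frame of parts_bin between -0.078 and 0.08 m and y of bush_3 in the frame of parts_bin between -0.065 and 0.065 m and z of bush_3 in the frame of parts_bin between 0 and 0.052 m and x of bush_4 in the frame of parts_bin between -0.078 and 0.08 m and y of bush_4 in the frame of parts_bin between -0.065 and 0.065 m and z of bush_4 in the frame of parts_bin between 0 and 0.052 m and value of joint lever above 0.4 rad), for 0.2 s.
At the end, for the whole second after the job is handed in: The bin stands flat on the bench against the buffers (lip within 12 mm of them, within 35 mm of the centre line, within 0.15 rad of square), bushes 1 to 4 lie in it, bushes 5 to 8 lie in the track behind the gate, the lever is back up (joint below 0.04 rad), and everything is at rest (all of step 1 and x of bush_1 in the frame of parts_bin between -0.078 and 0.08 m and y of bush_1 in the frame of parts_bin between -0.065 and 0.065 m and z of bush_1 in the frame of parts_bin between 0 and 0.052 m and x of bush_2 in the frame of parts_bin between -0.078 and 0.08 m and y of bush_2 in the frame of parts_bin between -0.065 and 0.065 m and z of bush_2 in the frame of parts_bin between 0 and 0.052 m and x of bush_3 in the frame of parts_bin between -0.078 and 0.08 m and y of bush_3 in the frame of parts_bin between -0.065 and 0.065 m and z of bush_3 in the frame of parts_bin between 0 and 0.052 m and x of bush_4 in the frame of parts_bin between -0.078 and 0.08 m and y of bush_4 in the frame of parts_bin between -0.065 and 0.065 m and z of bush_4 in the frame of parts_bin between 0 and 0.052 m and y of bush_5 in the frame of chute between -0.17 and -0.008 m and x of bush_5 in the frame of chute between -0.02 and 0.02 m and z of each of bush_5, bush_6, bush_7, bush_8 in the frame of chute above 0.085 m and y of bush_6 in the frame of chute between -0.17 and -0.008 m and x of bush_6 in the frame of chute between -0.02 and 0.02 m and y of bush_7 in the frame of chute between -0.17 and -0.008 m and x of bush_7 in the frame of chute between -0.02 and 0.02 m and y of bush_8 in the frame of chute between -0.17 and -0.008 m and x of bush_8 in the frame of chute between -0.02 and 0.02 m and value of joint lever below 0.04 rad and linear speed of each of bush_1, bush_2, bush_3, bush_4, bush_5, bush_6, bush_7, bush_8 below 0.05 m/s and linear speed of parts_bin below 0.02 m/s); the robot touches nothing.
It fails at once if the bin is lifted or tipped (height (world z) of parts_bin above 0.025 m or angle between parts_bin's own z axis and vertical above 0.25 rad).
It fails at once if the robot touches a bush (contact force between any of the fingers, the arm and bush_1 above 0.3 N or contact force between any of the fingers, the arm and bush_2 above 0.3 N or contact force between any of the fingers, the arm and bush_3 above 0.3 N or contact force between any of the fingers, the arm and bush_4 above 0.3 N or contact force between any of the fingers, the arm and bush_5 above 0.3 N or contact force between any of the fingers, the arm and bush_6 above 0.3 N or contact force between any of the fingers, the arm and bush_7 above 0.3 N or contact force between any of the fingers, the arm and bush_8 above 0.3 N).
It fails at once if a bystander is moved or lifted (distance of any of mug, valve, nipple, glue from where it was at the start of the episode above 0.025 m).
It also fails if it takes over 51 s, if anything falls off the work surface, if the arm or the gripper's body presses on something with over 40 N, if the wrist force passes 120 N, or if a joint passes its speed limit or range.

## Working session

There is one attempt and no reset: what is moved stays moved. The work goes in short steps, Python scripts to look and compute and a tool call to move; the robot and the scene stay as the last step left them, time stands still between calls to the robot, and variables do not carry over. Pictures are saved under pics/ and viewed, at most 10 in all, crops included, and the job is handed in when it is done.

Besides the shell and the picture viewer there is one more tool, called after "Emit:" as name(argument=value, ...) on one line, values as JSON. drive_tool: Moves the arm, as the interface text tells. Its arguments: {"type":"object","properties":{"series":{"type":"array"},"gripper":{"type":"number"},"grip_force":{"type":"number"}},"required":["series"]}

```bash
mkdir -p pics; ls
python3 - <<'E'
from station import arm
import cv2
for n in("top","side"):
    cv2.imwrite(f"pics/{n}0.png",arm.read_camera(n)[:,:,::-1]); i=arm.camera_info(n); print(n,i)
s=arm.get_state(); print(s['t'],s['ee_pos'],s['eef_rot'])
E
```

```text
pics
top {'K': array([[388.48047577,   0.        , 319.39490153],
       [  0.        , 388.48047577, 199.31741949],
       [  0.        ,   0.        ,   1.        ]]), 'k1': -0.0016294135766081047, 'R': array([[ 0.04746618, -0.99886672, -0.00349796],
       [-0.97617535, -0.04564503, -0.21212783],
       [ 0.21172776,  0.01348352, -0.97723567]]), 't': array([0.05654557, 0.59008669, 1.20612726])}
side {'K': array([[375.57219765,   0.        , 321.40893134],
       [  0.        , 375.57219765, 196.92437427],
       [  0.        ,   0.        ,   1.        ]]), 'k1': -0.05289863722458855, 'R': array([[ 0.8249288 , -0.56486787, -0.02041447],
       [-0.30703279, -0.41747965, -0.8552436 ],
       [ 0.47457701,  0.71178299, -0.51782394]]), 't': array([-0.44965314,  0.3463472 ,  0.95176952])}
0.1 [0.19159875 0.59457198 0.23039232] [-4.87800955e-01 -3.10319951e+00  1.67777178e-03]
```

View pics/top0.png

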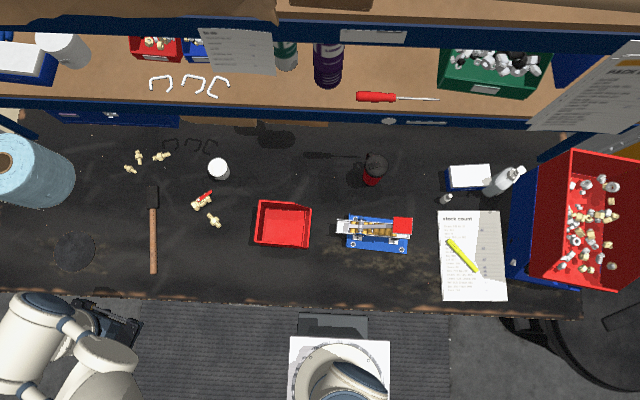

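View pics/side0.png

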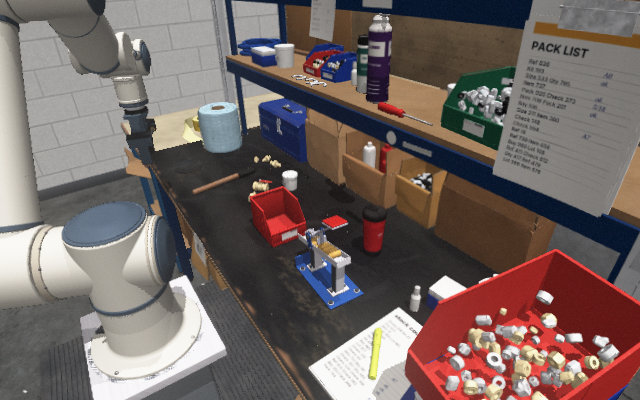

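The top view shows the bin near (283,225) and the chute to its right, with the outlet end near (340,228) and the pad at (403,228). The valve (205,200) and nipple (213,220) lie left of the bin. The side view agrees. Next I measure.

```bash
cat > h.py <<'E'
from station import arm
import cv2, numpy as np
def ray(n,uv):
    i=arm.camera_info(n);K=i["K"];R=i["R"];t=i["t"]
    d=(np.array(uv,float)-K[:2,2])/K[0,0]; s=d.copy()
    for _ in range(10): s=d/(1+i["k1"]*(s@s))
    return -R.T@t, R.T@np.array([s[0],s[1],1])
def onz(n,uv,z):
    c,d=ray(n,uv); return c+d*(z-c[2])/d[2]
def proj(n,X):
    i=arm.camera_info(n);p=i["R"]@np.array(X)+i["t"];s=p[:2]/p[2]
    return i["K"][:2,:2]@(s*(1+i["k1"]*(s@s)))+i["K"][:2,2]
def mask(im,col):
    h=cv2.cvtColor(im,cv2.COLOR_RGB2HSV)
    if col=="red": return cv2.inRange(h,(0,130,70),(8,255,255))|cv2.inRange(h,(172,130,70),(180,255,255))
    return cv2.inRange(h,(100,130,50),(125,255,255))
def blobs(m,amin):
    return [c for c in cv2.findContours(m,cv2.RETR_EXTERNAL,cv2.CHAIN_APPROX_NONE)[0] if cv2.contourArea(c)>amin]
E
python3 - <<'E'
from h import *
im=cv2.imread("pics/top0.png")[:,:,::-1].copy()
big=cv2.resize(im[170:270,190:430],None,fx=3.3,fy=3.3,interpolation=cv2.INTER_CUBIC)
cv2.imwrite("pics/top0c.png",big[:,:,::-1])
si=cv2.imread("pics/side0.png");cv2.imwrite("pics/side0c.png",cv2.resize(si[170:315,230:400],None,fx=4,fy=4,interpolation=cv2.INTER_CUBIC))
for col in("red","blue"):
    m=mask(im,col); m[:140]=0;m[280:]=0;m[:,:180]=0;m[:,440:]=0
    for c in blobs(m,30):
        r=cv2.minAreaRect(c);print(col,cv2.contourArea(c),np.round(r[0],1),np.round(r[1],1),r[2]);print(np.round(cv2.boxPoints(r),1).tolist())
E
```

```text
red 284.5 [401.9 224.6] [19.3 16.5] 4.763641834259033
[[391.70001220703125, 232.10000610351562], [393.0, 215.60000610351562], [412.20001220703125, 217.1999969482422], [410.8999938964844, 233.6999969482422]]
red 2371.5 [282.4 223.6] [55.5 46. ] 5.7105937004089355
[[252.5, 243.8000030517578], [257.1000061035156, 198.0], [312.29998779296875, 203.5], [307.79998779296875, 249.3000030517578]]
red 37.5 [203.9 195.3] [ 3.8 17.8] 54.462318420410156
[[195.5, 198.89999389648438], [210.0, 188.60000610351562], [212.1999969482422, 191.6999969482422], [197.6999969482422, 202.0]]
red 100.5 [369.6 178.8] [17.9 10.7] 26.56505012512207
[[359.20001220703125, 179.60000610351562], [364.0, 170.0], [380.0, 178.0], [375.20001220703125, 187.60000610351562]]
blue 648.0 [376.2 242.6] [61.7 15.3] 6.709836959838867
[[344.6000061035156, 246.60000610351562], [346.3999938964844, 231.39999389648438], [407.70001220703125, 238.60000610351562], [405.8999938964844, 253.8000030517578]]
blue 91.5 [374.4 219. ] [35.6  4. ] 6.709837436676025
[[356.5, 218.89999389648438], [357.0, 214.89999389648438], [392.29998779296875, 219.0], [391.8999938964844, 223.0]]
```

View pics/top0c.png

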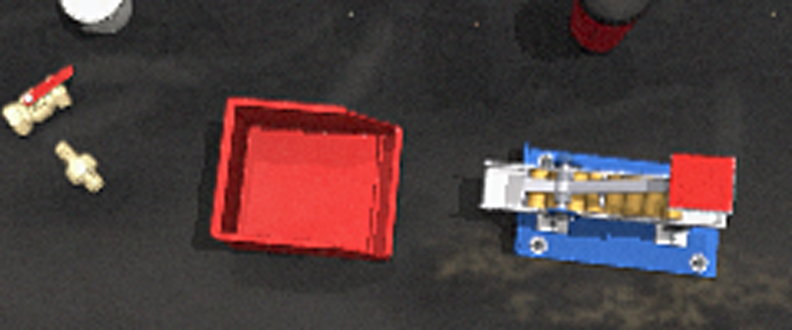

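View pics/side0c.png

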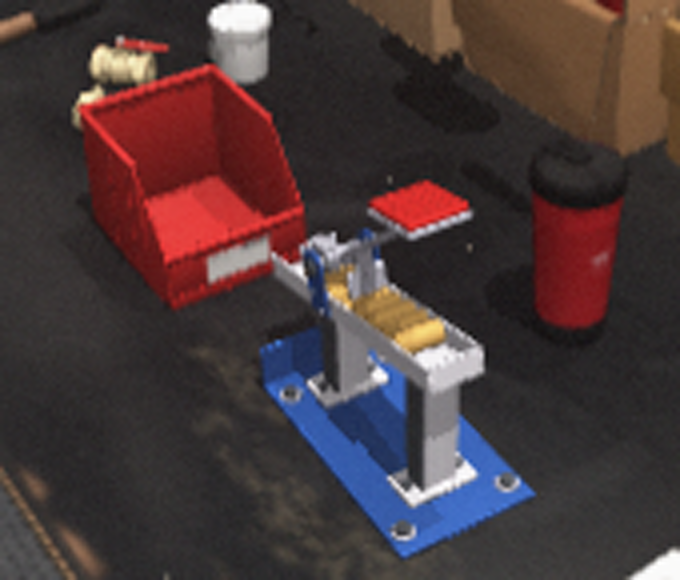

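The top crop shows the bin's high back rim at (230,100)-(213,240), the front lip at (402,127)-(392,258), and the base's near edge at (517,253)-(715,277). In the side crop, the base's uphill corners are at (405,556) and (533,495).

Run:
```python
from h import *
T=lambda u,v,z: onz("top",(u/3.3+190-.35,v/3.3+170-.35),z)
S=lambda u,v,z: onz("side",(u/4+230-.4,v/4+170-.4),z)
p=lambda *a: print(*[np.round(x,4) if not isinstance(x,str) else x for x in a])
A,B,C=T(517,256,.004),T(715,277,.004),S(405,556,.003); D=S(533,495,.003);E=S(265,383,.004)
p("base near-left T,E",A,E); p("near-right T,S",B,C); p("far-right",D); p("len",np.linalg.norm(C-E),"wid",np.linalg.norm(C-D))
d=(A-B)[:2];print("yaw edge T",np.arctan2(d[1],d[0]),"S",np.arctan2(*(E-C)[[1,0]]))
pad=onz("top",(401.9,224.6),.236);p("pad",pad)
bl,bn,fl,fn=T(230,100,.118),T(213,240,.118),T(402,127,.055),T(392,258,.055)
p("back",bl,bn,np.linalg.norm(bl-bn));p("front",fl,fn,np.linalg.norm(fl-fn))
q=(bl+bn)/2-(fl+fn)/2;p("bin c",((bl+bn)/2+(fl+fn)/2)/2,"len",np.linalg.norm(q[:2]),"yaw",np.arctan2(q[1],q[0]),"wyaw",np.arctan2(*(bn-bl)[:2][::-1])+np.pi/2,np.arctan2(*(fn-fl)[:2][::-1])+np.pi/2)
p("valve",T(35,100,.02),"nipple",T(80,168,.013),T(103,185,.013), "mug",T(610,20,.1))
```

```text
base near-left T,E [ 0.4405 -0.0123  0.004 ] [ 0.4435 -0.0092  0.004 ]
near-right T,S [ 0.4289 -0.2121  0.004 ] [ 0.4308 -0.2118  0.003 ]
far-right [ 0.5363 -0.2188  0.003 ]
len 0.203 wid 0.1057
yaw edge T 1.512407613326531 S 1.5083526130098683
pad [ 0.4884 -0.15    0.236 ]
back [0.5641 0.2709 0.118 ] [0.4313 0.276  0.118 ] 0.133
front [0.5579 0.1089 0.055 ] [0.4281 0.1119 0.055 ] 0.1298
bin c [0.4953 0.1919 0.0865] len 0.1631 yaw 1.5417 wyaw 4.6741 4.6893
valve [0.5751 0.4877 0.02  ] nipple [0.5081 0.4361 0.013 ] [0.4918 0.4109 0.013 ] mug [ 0.6646 -0.0894  0.1   ]
```

The points agree with the stated sizes: base 203 x 106 mm, bin width 133 mm, and the pad sits within 2 mm of where the base predicts it. This gives chute origin O ≈ (0.4975, -0.008), chute y heading ≈ 1.51, and bin centre ≈ (0.495, 0.192). I move behind the bin with the tips leading.

Emit:
drive_tool(series=[[[2.55,-2.05,0,0,0,-0.109],[2.55,-2.05,0,0,0,-0.109],[2.55,-2.05,0,0,0,-0.109],[2.55,-2.05,0,0,0,-0.109],[2.55,-2.05,0,0,0,-0.109],[2.55,-2.05,0,0,0,-0.109],[2.55,-2.05,0,0,0,-0.109],[2.55,-2.05,0,0,0,-0.109],[2.55,-2.05,0,0,0,-0.109],[2.55,-2.05,0,0,0,-0.109],[2.55,-2.05,0,0,0,-0.109],[2.55,-2.05,0,0,0,-0.109]]], gripper=0.85)

```text
t: 1.1
ee_pos: [0.4987, 0.3476, 0.2307]
eef_rot: [-2.281, -2.16, 0.001]
ft_force: [0.1, 0.9, -0.7]
opening: 0.0775
grasp_force: 0.0
```

Emit:
drive_tool(series=[[[0,0,0,-0.12,0.0055,0],[0,0,0,-0.12,0.0055,0],[0,0,0,-0.12,0.0055,0],[0,0,0,-0.12,0.0055,0],[0,0,0,-0.12,0.0055,0],[0,0,0,0,0,0]]])

```text
t: 1.6
ee_pos: [0.4964, 0.3504, 0.2277]
eef_rot: [1.92, 1.835, -0.607]
ft_force: [-1.0, 0.5, -1.7]
opening: 0.0776
grasp_force: 0.0
```

Run:
```python
from station import arm
from scipy.spatial.transform import Rotation as R
s=arm.get_state();print(R.from_rotvec(s['eef_rot']).as_matrix().round(3),s['ee_pos'],s['joint_pos'].round(2) if hasattr(s['joint_pos'],'round') else s['joint_pos'])
```

```text
[[ 0.036  0.999 -0.028]
 [ 0.818 -0.046 -0.573]
 [-0.574 -0.002 -0.819]] [0.4964164  0.3503996  0.22768504] [ 0.74  0.72  1.09 -0.43  1.78  0.79]
```

Emit:
drive_tool(series=[[[0,0,-3,0,0,0],[0,0,-3,0,0,0],[0,0,-3,0,0,0],[0,0,-3,0,0,0],[0,0,-3,0,0,0],[0,0,-2,0,0,0],[0,0,-1.9,0,0,0],[0,0,0,0,0,0]]])

```text
t: 2.27
ee_pos: [0.4964, 0.3474, 0.0387]
eef_rot: [1.93, 1.838, -0.601]
ft_force: [-0.6, -0.7, 0.2]
opening: 0.0776
grasp_force: 0.0
```

Emit:
drive_tool(series=[[[0,-2,0,0,0,0],[0,-1.5,0,0,0,0],[0,-0.8,0,0,0,0],[0,-0.6,0,0,0,0],[0.03,-0.6,0,0,0,0],[0.03,-0.6,0,0,0,0],[0.03,-0.6,0,0,0,0],[0.04,-0.6,0,0,0,0],[0.04,-0.6,0,0,0,0],[0.04,-0.6,0,0,0,0],[0.04,-0.6,0,0,0,0],[0.04,-0.6,0,0,0,0]]])

```text
t: 3.27
ee_pos: [0.5014, 0.253, 0.0426]
eef_rot: [1.93, 1.838, -0.591]
ft_force: [0.3, 7.0, 5.1]
opening: 0.0776
grasp_force: 3.7
```

Emit:
drive_tool(series=[[[0.04,-0.6,0,0,0,0],[0.04,-0.6,0,0,0,0],[0.04,-0.6,0,0,0,0],[0.04,-0.6,0,0,0,0],[0,0,0,0,0,0]]])

```text
t: 3.68
ee_pos: [0.5029, 0.228, 0.0426]
eef_rot: [1.93, 1.837, -0.593]
ft_force: [0.5, 2.5, 1.2]
opening: 0.0775
grasp_force: 1.0
```

Run:
```python
from h import *
im=arm.read_camera("top");cv2.imwrite("pics/top1.png",cv2.resize(im[170:270,190:430],None,fx=3.3,fy=3.3,interpolation=cv2.INTER_CUBIC)[:,:,::-1])
```

```text
(no output)
```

View pics/top1.png

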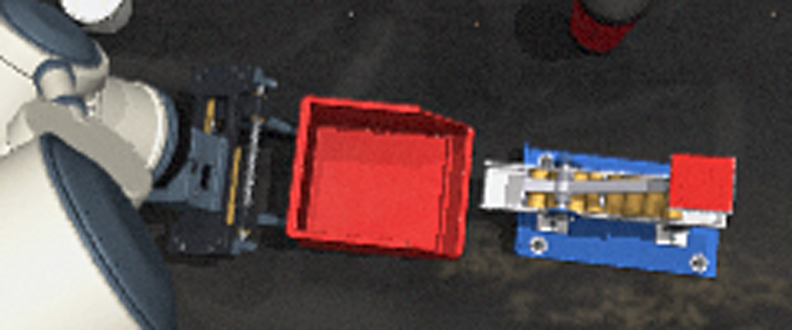

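The bin has come along straight. The lip is now at (474,127)-(463,258) and the back rim at (303,97)-(288,235) in the crop.

Run:
```python
from h import *
T=lambda u,v,z: onz("top",(u/3.3+190-.35,v/3.3+170-.35),z)
bl,bn,fl,fn=T(303,97,.118),T(288,235,.118),T(474,127,.055),T(463,258,.055)
c=((bl+bn)/2+(fl+fn)/2)/2; q=(bl+bn)/2-(fl+fn)/2
print(c,np.arctan2(q[1],q[0])); d=c[:2]-[.4975,-.008]; print("chute x,y",d@[.998,-.0608],d@[.0608,.998])
```

```text
[0.50049963 0.12238623 0.0865    ] 1.5193622685289696
chute x,y -0.004933850921519189 0.13030783536073828
```

Emit:
drive_tool(series=[[[0.02,-0.5,0,0,0,0],[0.02,-0.6,0,0,0,0],[0.02,-0.6,0,0,0,0],[0.02,-0.6,0,0,0,0],[0.02,-0.6,0,0,0,0],[0.02,-0.5,0,0,0,0],[0,-0.4,0,0,0,0],[0,-0.3,0,0,0,0],[0,-0.2,0,0,0,0],[0,0,0,0,0,0]]])

```text
t: 4.57
ee_pos: [0.5038, 0.1854, 0.0422]
eef_rot: [1.929, 1.837, -0.594]
ft_force: [0.8, 4.2, 3.5]
opening: 0.0776
grasp_force: 2.0
```

Emit:
drive_tool(series=[[[0,-0.2,0,0,0,0],[0,-0.2,0,0,0,0],[0,0,0,0,0,0]]])

```text
t: 4.82
ee_pos: [0.5039, 0.1815, 0.0422]
eef_rot: [1.929, 1.837, -0.593]
ft_force: [-0.0, 5.2, 4.0]
opening: 0.0776
grasp_force: 2.6
```

Not against the buffers yet, so small steps until the force rises.

Emit:
drive_tool(series=[[[0,-0.15,0,0,0,0],[0,-0.15,0,0,0,0],[0,0,0,0,0,0]]])

```text
t: 5.07
ee_pos: [0.504, 0.1792, 0.0422]
eef_rot: [1.93, 1.837, -0.592]
ft_force: [-0.4, 10.6, 6.2]
opening: 0.0775
grasp_force: 5.4
```

Emit:
drive_tool(series=[[[0,-0.15,0,0,0,0],[0,-0.15,0,0,0,0],[0,0,0,0,0,0]]])

```text
t: 5.32
ee_pos: [0.5049, 0.1783, 0.0423]
eef_rot: [1.932, 1.839, -0.586]
ft_force: [-2.2, 28.1, 9.3]
opening: 0.0777
grasp_force: 13.8
```

The buffers are met: the force jumped to 28 N at the expected position. Now I ease off, retreat and go up.

Emit:
drive_tool(series=[[[0,0.2,0,0,0,0],[0,0.2,0,0,0,0],[0,0.3,0,0,0,0],[0,1,0,0,0,0],[0,2,0,0,0,0],[0,2.5,0.5,0,0,0],[0,1,3,0,0,0],[0,0,4,0,0,0],[0,0,4,0,0,0],[0,0,4,0,0,0],[0,0,4,0,0,0],[0,0,4,0,0,0]]], gripper=0)

```text
t: 6.32
ee_pos: [0.5029, 0.2473, 0.279]
eef_rot: [1.929, 1.837, -0.596]
ft_force: [0.9, 0.7, -0.3]
opening: 0.0011
grasp_force: 0.0
```

Emit:
drive_tool(series=[[[0,0,2.5,0.12,-0.0055,0],[0,0,1,0.12,-0.0055,0],[0,0,0,0.12,-0.0055,0],[0,0,0,0.12,-0.0055,0],[0,0,0,0.12,-0.0055,0],[0,0,0,0,0,0]]])

```text
t: 6.82
ee_pos: [0.5036, 0.2454, 0.3133]
eef_rot: [-2.275, -2.161, -0.01]
ft_force: [0.8, -1.1, 0.5]
opening: 0.0004
grasp_force: 0.0
```

Run:
```python
from h import *
im=arm.read_camera("top");cv2.imwrite("pics/top2.png",cv2.resize(im[170:270,190:430],None,fx=3.3,fy=3.3,interpolation=cv2.INTER_CUBIC)[:,:,::-1])
im=arm.read_camera("side");cv2.imwrite("pics/side2.png",cv2.resize(im[170:315,230:400],None,fx=4,fy=4,interpolation=cv2.INTER_CUBIC)[:,:,::-1])
```

```text
(no output)
```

View pics/side2.png

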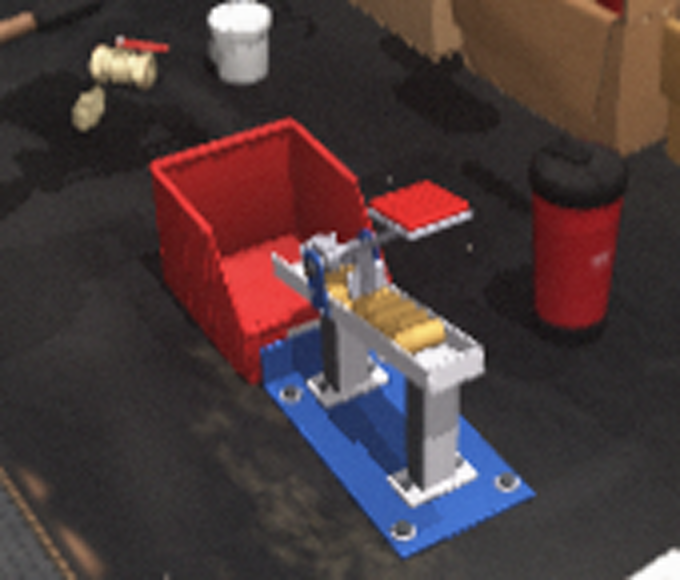

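View pics/top2.png

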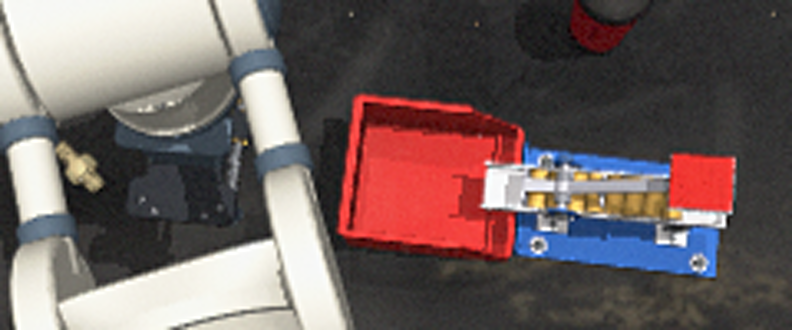

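The bin sits flush and square against the stop: the lip is at (522,127)-(513,258) in the top crop, parallel to the flange. The bystanders and chute are unchanged. Next, above the pad.

Emit:
drive_tool(series=[[[-0.12,-3.3,0,0,0,0],[-0.12,-3.3,0,0,0,0],[-0.12,-3.3,0,0,0,0],[-0.12,-3.3,0,0,0,0],[-0.12,-3.3,0,0,0,0],[-0.12,-3.3,0,0,0,0],[-0.12,-3.3,0,0,0,0],[-0.12,-3.3,0,0,0,0],[-0.12,-3.3,0,0,0,0],[-0.12,-3.3,0,0,0,0],[-0.12,-3.3,0,0,0,0],[-0.12,-3.2,0,0,0,0]]])

```text
t: 7.92
ee_pos: [0.4893, -0.149, 0.3115]
eef_rot: [-2.272, -2.168, 0.006]
ft_force: [1.0, 0.6, -0.1]
opening: 0.0003
grasp_force: 0.0
```

Emit:
drive_tool(series=[[[0,0,-2,0,0,0],[0,0,-1.5,0,0,0],[0,0,-0.8,0,0,0],[0,0,0,0,0,0]]])

```text
t: 8.25
ee_pos: [0.4887, -0.1471, 0.267]
eef_rot: [-2.271, -2.166, 0.005]
ft_force: [0.0, -0.4, -0.4]
opening: 0.0001
grasp_force: 0.0
```

Emit:
drive_tool(series=[[[0,-0.3,-0.9,0,0,0],[-0.03,-0.7,-0.7,0,0,0],[-0.03,-0.6,-0.7,0,0,0],[-0.03,-0.55,-0.7,0,0,0],[-0.03,-0.5,-0.75,0,0,0],[-0.03,-0.45,-0.75,0,0,0],[-0.03,-0.4,-0.8,0,0,0],[-0.03,-0.4,-0.8,0,0,0],[0,-0.3,-0.8,0,0,0],[0,0,0,0,0,0]]])

```text
t: 9.08
ee_pos: [0.487, -0.1923, 0.1991]
eef_rot: [2.275, 2.164, -0.002]
ft_force: [-0.5, -7.8, 7.0]
opening: 0.0005
grasp_force: 4.2
```

Emit:
drive_tool(series=[[[0,0,-0.2,0,0,0],[0,0,-0.2,0,0,0],[0,0,0,0,0,0]]])

```text
t: 9.33
ee_pos: [0.4873, -0.1926, 0.1967]
eef_rot: [2.273, 2.163, -0.002]
ft_force: [-6.7, -10.4, 20.8]
opening: 0.0002
grasp_force: 11.5
```

The force rises stiffly, so the lever is at its stop. I hold and look.

Emit:
drive_tool(series=[[[0,0,0,0,0,0],[0,0,0,0,0,0],[0,0,0,0,0,0],[0,0,0,0,0,0],[0,0,0,0,0,0],[0,0,0,0,0,0],[0,0,0,0,0,0],[0,0,0,0,0,0],[0,0,0,0,0,0],[0,0,0,0,0,0],[0,0,0,0,0,0],[0,0,0,0,0,0]]])

```text
t: 10.33
ee_pos: [0.4874, -0.1926, 0.1969]
eef_rot: [2.273, 2.163, -0.002]
ft_force: [-5.3, -10.7, 17.4]
opening: 0.0003
grasp_force: 10.3
```

Run:
```python
from h import *
im=arm.read_camera("top")[170:270,260:430];a=cv2.resize(im,(680,400))
b=cv2.resize(arm.read_camera("side")[190:290,255:375],(240,200))
cv2.imwrite("pics/t3.png",cv2.resize(im,(680,400),interpolation=cv2.INTER_CUBIC)[:,:,::-1])
im=arm.read_camera("side");cv2.imwrite("pics/s3.png",cv2.resize(im[170:315,230:400],None,fx=4,fy=4,interpolation=cv2.INTER_CUBIC)[:,:,::-1])
```

```text
(no output)
```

View pics/s3.png

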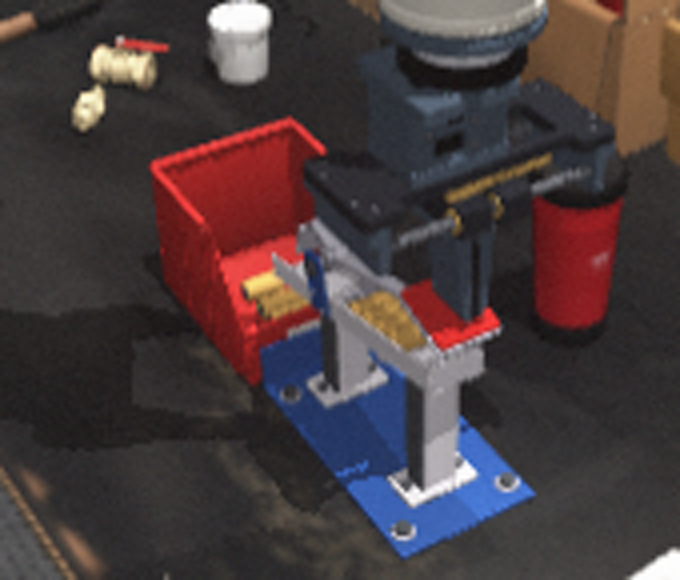

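The side view shows the pad at its stop, brass bushes in the bin around (270,290) and the rest held in the track around (390,320). I hold a little longer, then let the lever back up along its arc.

Emit:
drive_tool(series=[[[0,0,0,0,0,0],[0,0,0,0,0,0],[0,0,0,0,0,0],[0,0,0,0,0,0],[0,0,0,0,0,0],[0,0,0,0,0,0]]])

```text
t: 10.98
ee_pos: [0.4874, -0.1926, 0.197]
eef_rot: [2.273, 2.163, -0.002]
ft_force: [-6.5, -11.6, 17.6]
opening: 0.0005
grasp_force: 10.3
```

Emit:
drive_tool(series=[[[0,0.2,0.6,0,0,0],[0.02,0.4,0.8,0,0,0],[0.02,0.4,0.8,0,0,0],[0.02,0.45,0.8,0,0,0],[0.02,0.5,0.8,0,0,0],[0.02,0.55,0.8,0,0,0],[0.02,0.6,0.8,0,0,0],[0.02,0.6,0.8,0,0,0],[0,0.3,1,0,0,0],[0,0,2,0,0,0],[0,0,3,0,0,0],[0,0,3,0,0,0]]])

```text
t: 11.98
ee_pos: [0.4875, -0.1494, 0.349]
eef_rot: [-2.273, -2.165, 0.001]
ft_force: [0.5, -0.5, -0.1]
opening: 0.0006
grasp_force: 0.0
```

Emit:
drive_tool(series=[[[-1,-2,3,0,0,0],[-1,-3,0,0,0,0],[-1,-3,0,0,0,0],[-1,-3,0,0,0,0],[-1,-3,0,0,0,0],[-1,-3,0,0,0,0],[-1,-3,0,0,0,0],[-1,-3,0,0,0,0],[0,0,0,0,0,0],[0,0,0,0,0,0],[0,0,0,0,0,0],[0,0,0,0,0,0]]])

```text
t: 12.98
ee_pos: [0.4086, -0.3791, 0.3781]
eef_rot: [-2.274, -2.167, -0.0]
ft_force: [0.6, 0.8, -0.4]
opening: 0.0005
grasp_force: 0.0
```

Run:
```python
from h import *
a,b=[cv2.resize(i,(680,380),interpolation=cv2.INTER_CUBIC) for i in (arm.read_camera("top")[180:262,280:427],)*2]
s=cv2.resize(arm.read_camera("side")[190:290,255:375],(340,284),interpolation=cv2.INTER_CUBIC)
cv2.imwrite("pics/t4.png",a[:,:,::-1]);c=np.zeros((580,680,3),np.uint8);c[:290]=cv2.resize(a,(680,290));c[290:574,:340]=s
c[:380]=a;c[380:580]=0;c[380:580,:340]=cv2.resize(s,(340,200));cv2.imwrite("pics/f4.png",c[:,:,::-1]);st=arm.get_state();print(st['t'],st['ft_force'])
```

```text
13.0833 [-1.10503143  0.0873923   0.01483827]
```

View pics/f4.png

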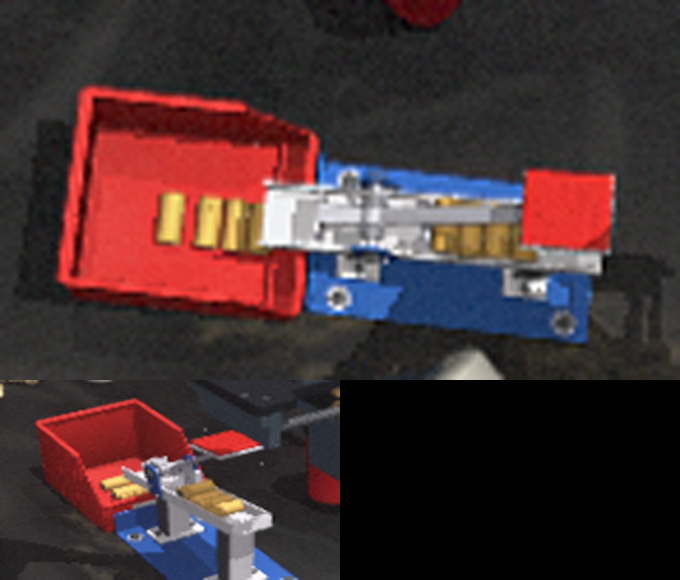

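Four bushes are in the bin, at crop (170-260, 220). The other four still look well uphill at (435-540, 235), so I check the lever angle and whether they are still moving.

Emit:
drive_tool(series=[[[0,0,0,0,0,0],[0,0,0,0,0,0],[0,0,0,0,0,0],[0,0,0,0,0,0],[0,0,0,0,0,0],[0,0,0,0,0,0],[0,0,0,0,0,0],[0,0,0,0,0,0],[0,0,0,0,0,0],[0,0,0,0,0,0],[0,0,0,0,0,0],[0,0,0,0,0,0]]])

```text
t: 14.08
ee_pos: [0.4083, -0.3801, 0.3779]
eef_rot: [-2.275, -2.166, 0.0]
ft_force: [0.5, -0.7, 0.1]
opening: 0.0006
grasp_force: 0.0
```

Run:
```python
from h import *
im=arm.read_camera("top");im0=cv2.imread("pics/top0.png")[:,:,::-1].copy()
p4=cv2.imread("pics/t4.png")[:,:,::-1].copy(); now=cv2.resize(im[180:262,280:427],(680,380),interpolation=cv2.INTER_CUBIC)
print("diff vs 1s ago in track",cv2.absdiff(p4,now)[170:280,260:620].max())
for i in(im0,im):
    m=mask(i,"red");m[:205]=0;m[245:]=0;m[:,:385]=0;m[:,425:]=0
    M=cv2.moments(m,True);print("pad",M['m00'],M['m10']/M['m00'],M['m01']/M['m00'])
    h=cv2.cvtColor(i,cv2.COLOR_RGB2HSV);b=cv2.inRange(h,(10,110,60),(28,255,255));b[:215]=0;b[245:]=0;b[:,:335]=0;b[:,400:]=0
    print("brass cols",np.nonzero(b.any(0))[0].tolist())
O=np.array([.4975,-.008]);
for y,z in((-.143,.236),(-.016,.098),(-.0255,.1),(-.08,.112),(-.098,.114),(-.152,.128)): print(y,proj("top",[*(O+y*np.array([.0608,.998])),z]).round(1))
```

```text
diff vs 1s ago in track 76
pad 318.0 401.9874213836478 224.64150943396226
brass cols [350, 351, 352, 353, 354, 355, 356, 357, 362, 363, 364, 365, 366, 367, 368, 369, 370, 371, 372, 373, 374, 375, 376, 377, 378, 379, 380, 381, 382, 383, 384, 385, 386, 387, 388, 389, 390, 391, 392, 393, 394, 395]
pad 320.0 402.015625 224.65625
brass cols [335, 336, 337, 373, 374, 375, 376, 377, 378, 379, 380, 381, 382, 383, 384, 385, 386, 387, 388, 389, 390, 391, 392, 393, 394, 395]
-0.143 [402.2 224.5]
-0.016 [352.6 226.7]
-0.0255 [355.6 226.9]
-0.08 [373.6 228.3]
-0.098 [379.5 228.8]
-0.152 [397.9 230.1]
```

The lever is fully back: the pad centroid is within 0.03 px of its rest position. Bushes 5-8 now lie behind y ≈ -0.08. That is inside the allowed range, but I expected them further down, so I wait and check whether they creep.

Emit:
drive_tool(series=[[[0,0,0,0,0,0],[0,0,0,0,0,0],[0,0,0,0,0,0],[0,0,0,0,0,0],[0,0,0,0,0,0],[0,0,0,0,0,0],[0,0,0,0,0,0],[0,0,0,0,0,0],[0,0,0,0,0,0],[0,0,0,0,0,0],[0,0,0,0,0,0],[0,0,0,0,0,0]]])

```text
t: 15.13
ee_pos: [0.4083, -0.3801, 0.3779]
eef_rot: [2.275, 2.166, -0.0]
ft_force: [0.5, 0.2, 0.3]
opening: 0.0006
grasp_force: 0.0
```

Emit:
drive_tool(series=[[[0,0,0,0,0,0],[0,0,0,0,0,0],[0,0,0,0,0,0],[0,0,0,0,0,0],[0,0,0,0,0,0],[0,0,0,0,0,0],[0,0,0,0,0,0],[0,0,0,0,0,0],[0,0,0,0,0,0],[0,0,0,0,0,0],[0,0,0,0,0,0],[0,0,0,0,0,0]]])

```text
t: 16.13
ee_pos: [0.4083, -0.3802, 0.3779]
eef_rot: [2.275, 2.166, -0.0]
ft_force: [-0.6, 0.8, -0.3]
opening: 0.0004
grasp_force: 0.0
```

Run:
```python
from h import *
im=arm.read_camera("top")
h=cv2.cvtColor(im,cv2.COLOR_RGB2HSV);b=cv2.inRange(h,(10,110,60),(28,255,255));b[:215]=0;b[245:]=0;b[:,:335]=0;b[:,400:]=0
print("brass cols",np.nonzero(b.any(0))[0].tolist())
s=arm.read_camera("side");u=cv2.resize(s[215:275,285:365],(800,600),interpolation=cv2.INTER_CUBIC)
t=cv2.resize(im[208:248,310:410],(800,320),interpolation=cv2.INTER_CUBIC)
cv2.imwrite("pics/f5.png",np.vstack([t,cv2.resize(u,(800,600))[100:380]])[:,:,::-1])
```

```text
brass cols [335, 336, 337, 373, 374, 375, 376, 377, 378, 379, 380, 381, 382, 383, 384, 385, 386, 387, 388, 389, 390, 391, 392, 393, 394, 395]
```

View pics/f5.png

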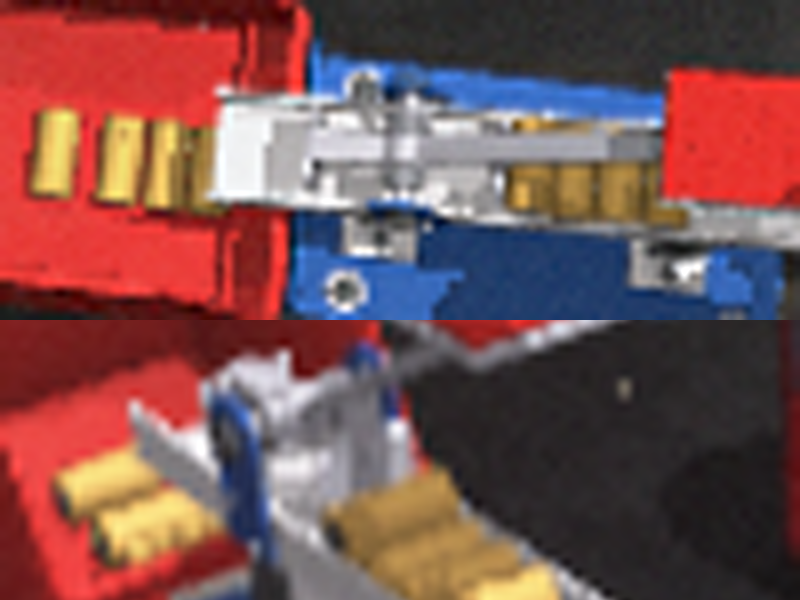

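The four remaining bushes are stationary in the track behind the gate (brass columns unchanged over 2 s), four lie in the bin, the lever is up and the robot is clear. I hand it in.

```bash
python3 -c "
from station import arm
print(arm.finish_job())"
```

```text
the job is handed in; nothing more can be done
None
```

I pushed the bin home against the buffers and made one full stroke: four bushes are in the bin, the other four are at rest in the track behind the shut gate (stopped around y = -0.08 m, not down at the gate), the lever is back up, and the job is handed in with no verdict returned.

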